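# Lock the hold-down bar of the actuator fixture with its pin

## Robot

A 6-joint arm with a two-finger parallel gripper is mounted at the origin on a cart in front of the work surface, level with it; the furniture and walls round the work are solid. World frame = base frame: x ahead of the robot, y to its left, z up, the work surface at z = 0. Lengths are in mm, angles in degrees, forces in N, time in s.
With the tool pointing down it reaches from about 300 to 850 mm from the base axis. Payload 4.2 kg.
Tool frame: the origin (TCP) lies midway between the tips of the shut fingers; the grasp point (between the pads) lies 19 mm behind it (env.grasp_offset is the distance from the TCP to the grasp point, in mm); z points along the fingers, y is the line along which they close (so a half turn about z gives the same grasp; the last joint's range is limited). The gripper opens to 91 mm and grips with 3 to 60 N. Pads are 32 mm wide; open, the fingers measure 118 mm over their backs; the gripper's body (76 mm by 178 mm) begins 60 mm behind the grasp point.
Start: joints at [-66.578, 18.312, 89.639, -0, 72.044, -1.146], TCP at [239.078, -522.958, 213.976] pointing down, gripper open.
Joint ranges: [-177.97, 177.97], [-48.28, 115.42], [12.27, 149.76], [-77.06, 257.06], [2.81, 150.46], [-146.56, 146.56]. Speed limits (degrees/s): [147.25, 147.25, 180, 180, 180, 180].

## Interface

Orientations are given as [roll, pitch, yaw] about the fixed x, y, z axes, in that order (R = Rz(yaw) Ry(pitch) Rx(roll)).
In Python, from workcell import env, optics gives the robot as it stands. The module is installed in compiled form; this text tells all that it offers.
- The arm moves only by the tool send_rows, never from a script. Its argument "targets" is a list that holds one entry, the list of rows, each a list of 7 numbers: the turn, a rotation vector about the world's x, y, z scaled (see below), then the shift along the world's x, y, z scaled (see below), then the closure, from -1 (fully open) to 1 (shut). In form: [[[rx, ry, rz, x, y, z, gripper], ...]]. A call has 1 to 12 rows; each row shifts and turns the commanded pose from where the row before left it; what a row does not reach is not made up. The controller multiplies each number of a shift by 0.2 m and each number of a turn by pi/2 rad. A row lasts 1/10 s, in which the tool goes at most 50 mm and 8.59 degrees, less where a joint would pass 70% of its speed; a pose out of reach is approached as far as the arm can. A call with a number of a shift or a turn outside -1 to 1 is refused whole. A call with a gripper value outside its range is refused whole. The fingers move at their own pace and stop on an object; "grip_force" is the grip in N (left out, the last holds). Time passes only in rows, so rows that do not move let the fingers close. It gives the time, the measured TCP pose, the force, the opening and the grip force at its end, in the units of the state.
- env.state(): the state, without advancing time (a new reading comes with each control period).
- optics.grab_frame(name): name is "scene" or "top"; returns (picture, depth): 420x560x3 uint8, red, green, blue; 420x560 float32, mm along the optical axis (not along the pixel's ray), 0 where there is no reading.
- optics.camera_info(name): a dict with "camera_matrix" (3x3 intrinsics, pixels), "R" (3x3) and "t" (3): a world point X has camera coordinates R X + t. Camera axes: x right, y down, z forward; pixel columns grow to the right and rows downward; lengths in mm; the calibration is good to about 2 mm. A picture is of the moment at which its call begins. camera_info takes no time and is no camera call.
- env.job_done(): hands the job in; it is judged then, once.
Trained networks look in the newest picture that a camera, given by its name, has taken for a name from the list of things; names that differ only in an ending like _2 or _b are one class to them, and where a whole thing is asked for, a point or a joint stands for the part that bears it (a point fixed in the world has none). Each returns a list of dicts, best first, with "conf" (0 to 1); they miss things now and then, are a little off and sometimes report something else, mostly with a low value. They report only what shows in the picture. A call takes as long as a camera call. They do not tell look-alikes from the thing itself.
- optics.silhouettes(camera, name): "mask" (420x560 bool, what is visible of it) and "at" ([column, row] in pixels, amid what is visible of it).
- optics.place_of(camera, name): "at" ([column, row] in pixels: a listed point, or the origin of a listed thing).
The state is a dict: "time_s": time; "qpos": joint angles; "qvel": joint speeds; "effort": joint torques, N m; "ee_pos": TCP position; "ee_rot": TCP orientation; "force": force on the tool from outside, world axes, zero at the start; "torque": the same for the moment, N m; "gripper_width": finger opening in mm; "gripper_force": force on a finger pad.
Only numpy, scipy, OpenCV 4.12 (cv2) and the standard library are available. Lean on these libraries where they do the work, as an engineer would, in place of code of your own. Each camera call takes 0.05 s, during which the arm holds its last target. There are 200 camera calls.

## Task

Swing the fixture's hold-down bar shut over the mirror actuator, so that the fork at its end stands round the fixed lug. Then take the thicker of the two pins from the rack and thread it down through the fork's upper eye, the lug and the fork's lower eye until its collar sits home on the fork. The bar has slid back in its slotted pivot, so its eyes stand short of the lug's hole: feel for them and draw the bar over with the pin, never force it, and leave the actuator and the thin pin in their places.

Things in the scene. Friction and masses are not known exactly. Their poses are not given: they have to be found in the camera images.
- fixture: Fixed bench fixture: aluminium base 105 (x) x 285 (y) x 12 mm. Origin on its underside near the middle, z up. A pivot post stands at x 0, y +100 mm; at y -100 mm a post on the +x side carries the steel lug. A dark steel hold-down bar turns on the pivot; the actuator lies between.
- lug_hole (a point): Axis of the lug's hole, at the lug's top face: x 0, y -100 mm in the fixture's frame, 68 mm above the bench. The lug is a fixed plate 14 mm thick, 36 mm wide, with an upright through hole of 13.5 mm (0.8 mm chamfer).
- swing_bar (a joint): Angle of the bar, rad: 0 = shut, bar along the fixture's -y from pivot to lug; grows as it opens towards -x (it points along (-sin q, -cos q) in the fixture's frame); stop at -0.015. Friction holds it (1.3 N at the fork). Bar 20 mm wide, 47 to 75 mm above the bench; pinch it across its width 132 mm from the pivot, between actuator and fork.
- fork_level (a point): A fixed point, no part of the bar: on the lug hole's axis, 88 mm above the bench, the height of the fork's top face. The fork on the bar's end has two eyes, plates 34 mm wide, 10 mm thick, lower 34 to 44, upper 78 to 88 mm above the bench, each with a 13.5 mm through hole (0.8 mm chamfer), one straight above the other.
- pivot (a point): Pivot axis at the bar's top, 75 mm above the bench. The bar has a slot here and slides lengthwise on the pivot bolt, dragging with about 2 N. The fork's holes match the lug's hole when the bar is shut and they are 200 mm from this axis, but it starts slid back towards the pivot, so that they are 4 to 14 mm nearer: how far is not measured.
- lock_pin: Loose steel pin, the thicker, upright in the rack, 0.12 kg. Origin on its axis at the collar's underside, z up. Shank 12 mm thick, 68 mm long below the origin, its nose chamfered 1 mm; collar 24 mm across, 6 mm thick; on it a square head 16 x 16 mm, 6 to 46 mm above the origin, flats along the pin's x and y, to grip. In the rack the origin is 86 mm above the bench, fully home 88 mm.
- lock_pin_nose (a point): Centre of the lower end face of the thick pin's shank, 68 mm below its origin.
- thin_pin: The other pin, to be left in the rack: same length, but a shank of 8 mm, collar of 18 mm and square head of 12 mm; head top 132 mm above the bench in the rack. Origin as for the thick pin, 64 mm from it, axis to axis.
- pin_rack: Fixed grey sheet-steel rack, 108 (x) x 48 (y) mm, 86 mm high, with two holes in its top plate, at x -32 mm (thick pin) and x +32 mm (thin pin). Origin at the centre of its underside. It may be turned any way round.
- mirror_actuator: Loose black round mirror motor, 67 mm across, 29 mm high, lying between four dowels on the fixture's base at x 0, y +15 mm of the fixture; its top is 41 mm above the bench. Origin at the centre of its underside.
Things that resemble listed ones, but are neither listed nor needed, are in the scene too. What is shaped like the lock_pin but green is not meant.

How it is judged (in metres and radians):
On the way, in this order (a step that is already met when the one before it is completed fails the run):
1. the bar is swung shut over the lug (value of joint swing_bar below 0.05 rad), for 0.2 s.
2. the thick pin's nose is through the upper eye and in the lug's hole (z of lock_pin_nose in the frame of fixture between 0 and 0.062 m and horizontal distance between lock_pin_nose and lug_hole below 0.004 m and angle between lock_pin's own z axis and vertical below 0.15 rad), for 0.1 s.
At the end, for the whole second after the job is handed in: The bar is shut (within 0.03 rad) and the thick pin stands upright (within 0.06 rad) through both fork eyes and the lug, axis and nose within 4 mm of the lug hole's axis, its collar home on the fork (88 mm above the bench, -3/+2 mm), released and at rest (z of lock_pin in the frame of fixture between 0.085 and 0.09 m and horizontal distance between each of lock_pin, lock_pin_nose and lug_hole below 0.004 m and angle between the z axis of lock_pin and the z axis of fixture, either way round below 0.06 rad and value of joint swing_bar below 0.03 rad and linear speed of lock_pin below 0.02 m/s); the robot touches nothing.
It fails at once if the pin is forced: it presses on the fixture with more than 25 N (contact force between lock_pin and fixture above 25 N).
It fails at once if the actuator is shifted in its nest by more than 10 mm (distance of mirror_actuator from where it was at the start of the episode above 0.01 m).
It fails at once if the thin pin is pulled out of the rack or shifted by more than 20 mm (distance of thin_pin from where it was at the start of the episode above 0.02 m).
It also fails if it takes over 58 s, if anything falls off the work surface, if the arm or the gripper's body presses on something with over 40 N, if the wrist force passes 120 N, or if a joint passes its speed limit or range.

## Working session

There is one attempt and no reset: what is moved stays moved. The work goes in short steps, Python scripts to look and compute and a tool call to move; the robot and the scene stay as the last step left them, time stands still between calls to the robot, and variables do not carry over. Pictures are saved under pics/ and viewed, at most 10 in all, crops included, and the job is handed in when it is done.

Besides the shell and the picture viewer there is one more tool, called after "Call:" by a JSON object that holds its "op" and its "data", one argument or row to a line. send_rows: Moves the arm, as the interface text tells. Its arguments: {"type":"object","properties":{"targets":{"type":"array"},"grip_force":{"type":"number"}},"required":["targets"]}

```bash
mkdir -p pics
cat > h.py <<'E'
import numpy as np, cv2
from workcell import env, optics
def pt(cam,uv,z=None,depth=None):
    i=optics.camera_info(cam);K=np.array(i["camera_matrix"]);R=np.array(i["R"]);t=np.array(i["t"])
    r=np.linalg.inv(K)@np.array([uv[0],uv[1],1.0]);
    if depth is not None: return R.T@(r*depth-t)
    c=-R.T@t; d=R.T@r; return c+d*(z-c[2])/d[2]
def proj(cam,X):
    i=optics.camera_info(cam);p=np.array(i["camera_matrix"])@(np.array(i["R"])@np.array(X,float)+np.array(i["t"]));return p[:2]/p[2]
def cloud(cam,d):
    i=optics.camera_info(cam);K=np.array(i["camera_matrix"]);R=np.array(i["R"]);t=np.array(i["t"])
    v,u=np.mgrid[:420,:560];P=np.stack([u,v,np.ones_like(u)],-1)@np.linalg.inv(K).T*d[...,None]
    return (P-t)@R
E
python3 - <<'E'
from h import *
print(env.state())
for c in("scene","top"):
    im,d=optics.grab_frame(c);cv2.imwrite(f"pics/{c}0.png",im[...,::-1]);np.savez(f"{c}0.npz",im=im,d=d)
    i=optics.camera_info(c);print(c,-np.array(i["R"]).T@i["t"],np.array(i["R"])[2],i["camera_matrix"][0][0])
    for n,z in(("fixture",0),("lug_hole",68),("fork_level",88),("pivot",75),("lock_pin",86),("thin_pin",86),("pin_rack",0),("mirror_actuator",12)):
        for r in optics.place_of(c,n)[:3]: print(n,round(r["conf"],2),np.round(r["at"]),np.round(pt(c,r["at"],z)))
E
```

```text
{'time_s': 0.0, 'qpos': array([-6.65782123e+01,  1.83532785e+01,  8.97075651e+01, -2.24885549e-03,
        7.20447692e+01, -1.14570597e+00]), 'qvel': array([ 0.03807549,  0.02325346,  0.04548027,  0.06396599, -0.02382264,
       -0.00812404]), 'effort': array([-7.08728385e-04, -4.12464881e+01, -2.31975156e+01,  7.25385128e-02,
        4.56118758e-02, -1.74516681e-04]), 'ee_pos': array([ 238.84931541, -522.4733412 ,  213.0960305 ]), 'ee_rot': array([-1.79894366e+02,  2.58949780e-05,  2.45681890e+01]), 'force': array([-0.51496748,  0.32003991,  0.38522944]), 'torque': array([-0.02581145,  0.00495425,  0.04200553]), 'gripper_force': 0.0, 'gripper_width': 91.02625274203244}
scene [-305.800007   -662.16691272  529.20515601] [ 0.77687227  0.49899001 -0.38402922] 469.9654677758957
fixture 0.88 [236. 229.] [547.  38.   0.]
lug_hole 0.74 [267. 207.] [575. -42.  68.]
fork_level 0.64 [270. 208.] [536. -79.  88.]
fork_level 0.57 [266. 204.] [551. -55.  88.]
pivot 0.7 [206. 195.] [551. 134.  75.]
lock_pin 0.79 [423. 213.] [ 683. -398.   86.]
lock_pin 0.76 [364. 258.] [ 426. -364.   86.]
lock_pin 0.68 [350. 283.] [ 336. -379.   86.]
thin_pin 0.57 [315. 254.] [ 395. -277.   86.]
pin_rack 0.63 [320. 287.] [ 418. -276.    0.]
mirror_actuator 0.51 [231. 224.] [544.  52.  12.]
top [ 350.9588557   -95.74518449 1025.77963969] [ 0.19217145  0.0107463  -0.98130253] 402.2258126778938
fixture 0.74 [232. 205.] [559.  39.   0.]
fixture 0.17 [267. 201.] [572. -53.   0.]
lug_hole 0.74 [271. 200.] [559. -64.  68.]
fork_level 0.7 [272. 197.] [562. -66.  88.]
pivot 0.74 [188. 206.] [541. 137.  75.]
lock_pin 0.62 [387. 242.] [ 458. -339.   86.]
lock_pin 0.62 [394. 279.] [ 373. -352.   86.]
lock_pin 0.53 [405. 141.] [ 709. -391.   86.]
thin_pin 0.51 [363. 271.] [ 390. -280.   86.]
pin_rack 0.93 [355. 263.] [ 415. -279.    0.]
mirror_actuator 0.86 [229. 209.] [547.  46.  12.]
```

View pics/top0.png

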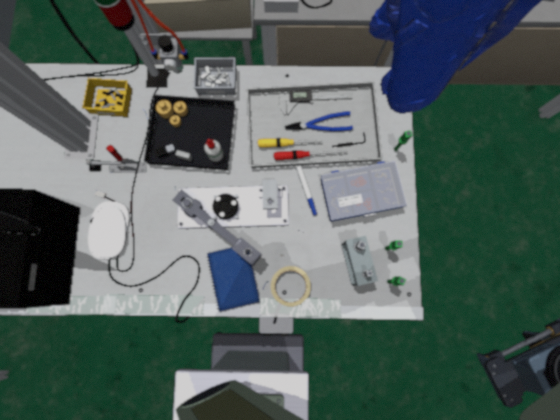

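View pics/scene0.png

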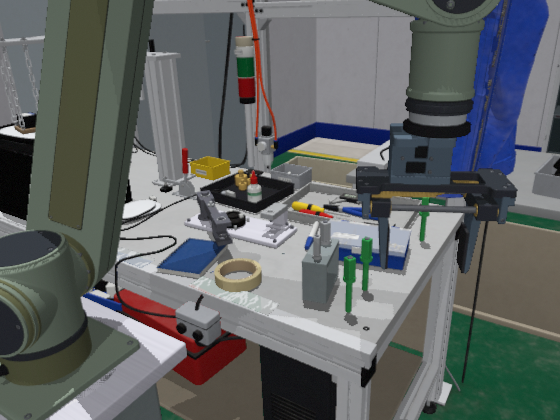

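The top view shows the bar open from its pivot near (188,200) to the fork near (255,258), the lug near (271,195), and the rack near (358,262) with two pins. The green pins to the right are decoys. Next I'll measure with depth and look at crops.

Run:
```python
from h import *
z=np.load("top0.npz");im,d=z["im"],z["d"];P=cloud("top",d)
a=cv2.resize(im[215:305,330:420],(390,390),interpolation=3);b=cv2.resize(im[180:280,170:300],(400,308),interpolation=3)
o=np.zeros((390,800,3),np.uint8);o[:,:390]=a;o[:308,400:]=b;cv2.imwrite("pics/crop1.png",o[...,::-1])
s=np.load("scene0.npz");Ps=cloud("scene",s["d"])
for nm,Q,c in(("top",P,(390,-278)),("scene",Ps,(400,-278))):
    m=(np.hypot(Q[...,0]-415,Q[...,1]+279)<80)&(Q[...,2]>115)&(Q[...,2]<145)
    n,l,st,ce=cv2.connectedComponentsWithStats(m.astype(np.uint8))
    for k in range(1,n):
        q=Q[l==k];print(nm,st[k],np.round(q.mean(0),1),np.round(np.ptp(q,axis=0),1))
m=(np.hypot(P[...,0]-415,P[...,1]+279)<75)&(P[...,2]>76)&(P[...,2]<90)
print("rack top",cv2.minAreaRect(P[m][:,:2].astype(np.float32)))
fx=(abs(P[...,0]-545)<110)&(abs(P[...,1]-39)<170)
for lo,hi in((4,20),(60,72),(70,100)):
    m=(fx&(P[...,2]>lo)&(P[...,2]<hi)).astype(np.uint8);n,l,st,ce=cv2.connectedComponentsWithStats(m)
    for k in range(1,n):
        if st[k][4]>15: q=P[l==k];print(lo,st[k],np.round(q.mean(0),1),cv2.minAreaRect(q[:,:2].astype(np.float32)))
```

```text
top [357 240  10  10  65] [ 446.4 -269.3  129.8] [19.7 20.2 19.5]
top [396 245   1   1   1] [ 448.6 -350.9  115.3] [0. 0. 0.]
top [365 270   8   7  40] [ 384.8 -284.5  129. ] [13.4 12.5 19.6]
scene [320 220  11  13 111] [ 443.7 -272.7  126.1] [18.8 21.3 19.3]
scene [314 234   7  12  75] [ 382.6 -287.9  126.2] [14.  13.6 19.1]
rack top ((416.0282287597656, -278.0557861328125), (107.86531066894531, 48.680686950683594), 13.949567794799805)
4 [216 168  12   3  19] [653.5  70.2  12. ] ((653.2584228515625, 68.44192504882812), (29.86358070373535, 2.4744205474853516), 84.89846801757812)
4 [ 179  185  110   43 2480] [556.6   5.5  12. ] ((555.7642211914062, 33.75921630859375), (110.6812515258789, 281.5013732910156), 3.4300942420959473)
4 [268 200   5   4  17] [567.3 -60.1  11.3] ((567.8860473632812, -60.4024658203125), (9.457650184631348, 10.269859313964844), 1.544844627380371)
4 [178 206  31  23 373] [515.7 146.2  12. ] ((525.953125, 136.96359252929688), (56.35245895385742, 79.2581558227539), 2.345878839492798)
4 [210 247  27   6  81] [439.4  50.8  11.1] ((442.053955078125, 55.50090789794922), (12.616263389587402, 65.81998443603516), 0.864712119102478)
60 [263 179  15  30 401] [574.7 -61.5  67.7] ((576.2628784179688, -61.939697265625), (74.00475311279297, 34.3880729675293), 1.4192012548446655)
70 [172 189  86  62 976] [505.2  81.1  78. ] ((495.9059143066406, 70.41024780273438), (241.18429565429688, 35.92322540283203), 52.28389358520508)
```

View pics/crop1.png

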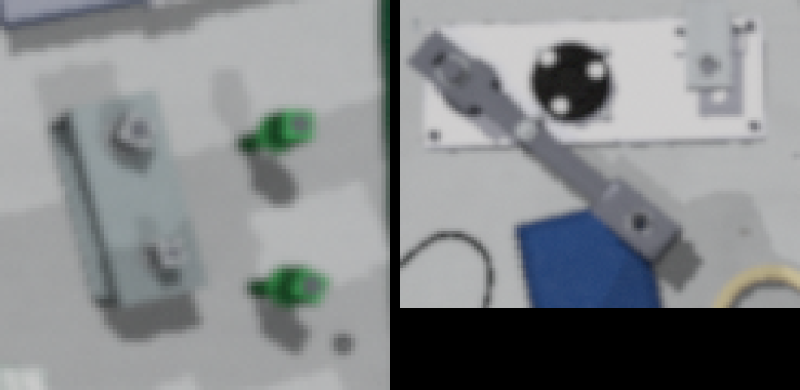

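The crop shows the thick pin, with the bigger head, at the upper end of the rack, and the thin one at the lower end. The fork's hole is at about pixel (248,252) and the lug's hole at about (271,201). Now I'll refine the fixture yaw, the hole positions and the pin flats.

Run:
```python
from h import *
z=np.load("top0.npz");im,d=z["im"],z["d"];P=cloud("top",d);g=im.mean(-1)
def hole(u,v,z,r=3):
    w=g[v-r:v+r+1,u-r:u+r+1];k=np.clip(np.median(w)-w,0,None);k[k<0.3*k.max()]=0
    vv,uu=np.mgrid[v-r:v+r+1,u-r:u+r+1];c=((k*uu).sum()/k.sum(),(k*vv).sum()/k.sum());return np.round(c,1),np.round(pt("top",c,z),1)
L=hole(271,201,68);F=hole(248,252,88);print("lug",L,"fork",F)
B=(abs(P[...,2]-12)<4)&(P[...,0]>480)&(P[...,0]<640)&(P[...,1]>-130)&(P[...,1]<200)
Q=P[B];print(Q[:,0].min(),Q[:,0].max())
ys=np.arange(-90,165,8)
for f,nm in((np.max,"far"),(np.min,"near")):
    X=[(y,f(Q[abs(Q[:,1]-y)<4,0])) for y in ys if (abs(Q[:,1]-y)<4).any()];X=np.array(X);
    for _ in range(4):
        p=np.polyfit(X[:,0],X[:,1],1);r=X[:,1]-np.polyval(p,X[:,0]);X=X[abs(r)<max(2*r.std(),1)]
    print(nm,len(X),"yaw",-np.degrees(np.arctan(p[0])),"x at y=36",np.polyval(p,36),r.std())
for f in(np.max,np.min):
    X=np.array([f(Q[abs(Q[:,0]-x)<4,1]) for x in np.arange(510,600,8)]);print(np.round(X))
# lug plate and post
m=(abs(P[...,2]-68)<1.5)&(abs(P[...,0]-575)<60)&(abs(P[...,1]+62)<40);q=P[m];print(cv2.minAreaRect(q[:,:2].astype(np.float32)))
m=(abs(P[...,2]-88)<2)&(abs(P[...,0]-480)<110)&(abs(P[...,1]-39)<170);q=P[m];print("fork plate",len(q),q.mean(0),cv2.minAreaRect(q[:,:2].astype(np.float32)))
m=(abs(P[...,2]-75)<2)&(abs(P[...,0]-490)<110)&(P[...,1]>-40)&(P[...,1]<170);q=P[m];print("bar",len(q),q.mean(0),cv2.minAreaRect(q[:,:2].astype(np.float32)),cv2.fitLine(q[:,:2].astype(np.float32),1,0,.01,.01).ravel())
for c in((446.4,-269.3),(384.8,-284.5)):
    m=(np.hypot(P[...,0]-c[0],P[...,1]-c[1])<16)&(P[...,2]>128);q=P[m];print("head",len(q),q.mean(0),cv2.minAreaRect(q[:,:2].astype(np.float32)))
```

```text
lug (array([269.8, 200.2]), array([558.6, -61.9,  68. ])) fork (array([247.4, 251.7]), array([431. , -12.9,  88. ]))
497.8146953937192 612.2781009062924
far 26 yaw 2.706373266432114 x at y=36 605.9250076097612 0.7331252760712343
near 29 yaw 2.539086944265046 x at y=36 502.79152595774707 0.5983281538319324
[175. 175. 175. 176. 177. 177. 117. 123. 139. 150. 177. 177.]
[-107. -107. -107. -107. -107. -107. -107. -104. -104. -104. -104. -104.]
((574.5227661132812, -61.989349365234375), (70.60137939453125, 34.28794479370117), 1.2357553243637085)
fork plate 307 [ 4.41193982e+02 -5.98641622e-02  8.77684347e+01] ((483.785400390625, 54.64412307739258), (224.30740356445312, 33.78721618652344), 52.270320892333984)
bar 516 [516.70212345  97.06007723  74.86363697] ((511.55413818359375, 91.49253845214844), (187.4803924560547, 35.8596076965332), 51.541786193847656) [  0.60764766   0.79420674 565.3732     161.36415   ]
head 53 [ 446.76971236 -270.01969033  131.77250133] ((446.68267822265625, -270.46929931640625), (15.939770698547363, 15.63026237487793), 66.25028228759766)
head 29 [ 384.89711608 -285.82126517  131.85228447] ((385.6225280761719, -285.8796691894531), (10.812288284301758, 11.420389175415039), 0.8358204364776611)
```

Call:
{"op": "send_rows", "data": {
  "targets": [
    [[0, 0, 0.025, 0.08, 0.2, 0, -0.3], [0, 0, 0.025, 0.08, 0.2, 0, -0.3], [0, 0, 0.025, 0.08, 0.2, 0, -0.3], [0, 0, 0.025, 0.08, 0.2, 0, -0.3], [0, 0, 0.025, 0.08, 0.2, 0, -0.3], [0, 0, 0.025, 0.08, 0.2, 0, -0.3], [0, 0, 0.025, 0.08, 0.2, 0, -0.3], [0, 0, 0.025, 0.08, 0.2, 0, -0.3], [0, 0, 0.025, 0.08, 0.2, 0, -0.3], [0, 0, 0.025, 0.08, 0.2, 0, -0.3], [0, 0, 0.025, 0.08, 0.2, 0, -0.3], [0, 0, 0.025, 0.08, 0.2, 0, -0.3]]
  ]
}}

```text
time_s: 2.1
ee_pos: [431.5, -41.2, 214.3]
ee_rot: [179.9, -0.0, 51.7]
force: [1.1, 0.1, 0.6]
gripper_width: 59.2
gripper_force: 0.0
```

Run:
```python
from h import *
from scipy.optimize import minimize
# soft-coverage square fit of the head's top face in the top camera
z=np.load("top0.npz");d=z["d"];P=cloud("top",d)
for nm,c,s in(("thick",(446.7,-270.2),16),("thin",(385,-286),12)):
    u0,v0=proj("top",(*c,132)).round().astype(int);w=9
    m=((P[...,2]>128)&(P[...,2]<136))[v0-w:v0+w,u0-w:u0+w].astype(float)
    best=[]
    k=6;vv,uu=np.mgrid[0:2*w*k,0:2*w*k];uu=u0-w+(uu+.5)/k-.5;vv=v0-w+(vv+.5)/k-.5
    i=optics.camera_info("top")
    q=np.array([pt("top",(a,b),132) for a,b in zip(uu.ravel(),vv.ravel())])
    for th in range(0,90,5):
        t=np.radians(th);b=(9e9,)
        for dx in np.arange(-3,3.1,.75):
            for dy in np.arange(-3,3.1,.75):
                X=q[:,0]-c[0]-dx;Y=q[:,1]-c[1]-dy;a=X*np.cos(t)+Y*np.sin(t);e=-X*np.sin(t)+Y*np.cos(t)
                f=((abs(a)<s/2)&(abs(e)<s/2)).astype(float).reshape(2*w,k,2*w,k).mean((1,3))
                b=min(b,(((f>.5)!=m).sum()+((f-m)**2).sum(),dx,dy))
        best.append((round(b[0],1),th,b[1],b[2]))
    print(nm,sorted(best)[:9])
```

```text
Traceback (most recent call last):
  File "h.py", line 4, in pt
    i=optics.camera_info(cam);K=np.array(i["camera_matrix"]);R=np.array(i["R"]);t=np.array(i["t"])
ValueError: time passes only in moves, steps and waits
```

Call:
{"op": "send_rows", "data": {
  "targets": [
    [[0, 0, 0, 0.09, 0.186, 0, -0.3], [0, 0, 0, 0.095, 0.186, 0, -0.3], [0, 0, 0, 0, 0, -0.2, -0.3], [0, 0, 0, 0, 0, -0.2, -0.3], [0, 0, 0, 0, 0, -0.2, -0.3], [0, 0, 0, 0, 0, -0.1, -0.3], [0, 0, 0, 0, 0, -0.06, -0.3], [0, 0, 0, 0, 0, -0.06, -0.3], [0, 0, 0, 0, 0, 0, -0.3], [0, 0, 0, 0, 0, 0, -0.3]]
  ]
}}

```text
time_s: 3.1
ee_pos: [468.3, 31.5, 50.2]
ee_rot: [180.0, -0.0, 51.6]
force: [0.5, 0.3, 0.9]
gripper_width: 59.6
gripper_force: 0.0
```

Run:
```python
from h import *
z=np.load("top0.npz");d=z["d"];P=cloud("top",d)
i=optics.camera_info("top");K=np.array(i["camera_matrix"]);R=np.array(i["R"]);T=np.array(i["t"]);C=-R.T@T
for nm,c,s in(("thick",(446.7,-270.2),16),("thin",(385,-286),12)):
    p=K@(R@np.array([*c,132])+T);u0,v0=(p[:2]/p[2]).round().astype(int);w=9
    m=((P[...,2]>128)&(P[...,2]<136))[v0-w:v0+w,u0-w:u0+w].astype(float)
    k=6;vv,uu=np.mgrid[0:2*w*k,0:2*w*k];uu=u0-w+(uu+.5)/k-.5;vv=v0-w+(vv+.5)/k-.5
    D=np.stack([uu.ravel(),vv.ravel(),np.ones(uu.size)],1)@np.linalg.inv(K).T@R
    q=C+D*((132-C[2])/D[:,2])[:,None]
    best=[]
    for th in range(0,90,5):
        t=np.radians(th);b=(9e9,)
        for dx in np.arange(-3,3.1,.75):
            for dy in np.arange(-3,3.1,.75):
                X=q[:,0]-c[0]-dx;Y=q[:,1]-c[1]-dy;a=X*np.cos(t)+Y*np.sin(t);e=-X*np.sin(t)+Y*np.cos(t)
                f=((abs(a)<s/2)&(abs(e)<s/2)).astype(float).reshape(2*w,k,2*w,k).mean((1,3))
                b=min(b,(((f-m)**2).sum(),dx,dy))
        best.append((round(b[0],1),th,b[1],b[2]))
    print(nm,sorted(best)[:9])
im,d=optics.grab_frame("scene");cv2.imwrite("pics/s1.png",np.hstack([cv2.resize(im[150:300,140:340],(533,400),interpolation=3)])[...,::-1])
```

```text
thick [(np.float64(3.3), 65, np.float64(0.0), np.float64(0.0)), (np.float64(4.0), 60, np.float64(0.0), np.float64(0.0)), (np.float64(4.7), 70, np.float64(0.0), np.float64(0.0)), (np.float64(6.7), 55, np.float64(0.0), np.float64(0.0)), (np.float64(7.3), 75, np.float64(0.0), np.float64(0.0)), (np.float64(9.0), 50, np.float64(0.0), np.float64(0.0)), (np.float64(9.5), 80, np.float64(0.0), np.float64(0.0)), (np.float64(10.6), 45, np.float64(0.0), np.float64(0.0)), (np.float64(10.8), 85, np.float64(0.0), np.float64(0.0))]
thin [(np.float64(1.9), 10, np.float64(0.0), np.float64(0.75)), (np.float64(2.1), 15, np.float64(0.0), np.float64(0.75)), (np.float64(2.4), 5, np.float64(0.0), np.float64(0.75)), (np.float64(2.5), 20, np.float64(0.0), np.float64(0.0)), (np.float64(3.2), 25, np.float64(0.0), np.float64(0.0)), (np.float64(3.5), 0, np.float64(0.0), np.float64(0.75)), (np.float64(4.1), 30, np.float64(0.0), np.float64(0.0)), (np.float64(4.3), 85, np.float64(0.0), np.float64(0.75)), (np.float64(5.0), 35, np.float64(-0.75), np.float64(0.0))]
```

View pics/s1.png

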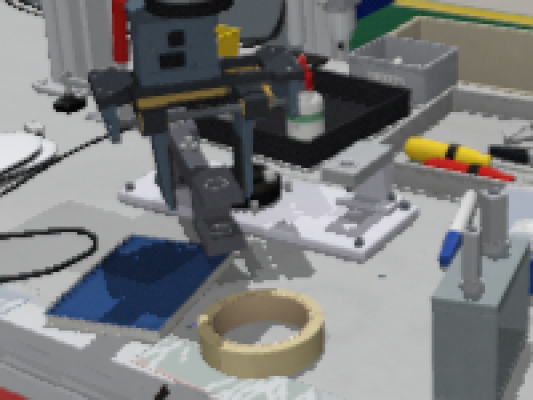

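The fingers straddle the bar, between actuator and fork. Closing the grip.

Call:
{"op": "send_rows", "data": {
  "targets": [
    [[0, 0, 0, 0, 0, 0, 1], [0, 0, 0, 0, 0, 0, 1], [0, 0, 0, 0, 0, 0, 1], [0, 0, 0, 0, 0, 0, 1], [0, 0, 0, 0, 0, 0, 1], [0, 0, 0, 0, 0, 0, 1]]
  ],
  "grip_force": 25
}}

```text
time_s: 3.75
ee_pos: [467.6, 31.7, 50.0]
ee_rot: [-180.0, 0.0, 51.6]
force: [-1.2, 2.3, 1.1]
gripper_width: 20.3
gripper_force: 24.9
```

Call:
{"op": "send_rows", "data": {
  "targets": [
    [[0, 0, 0.045, 0.038, -0.027, 0, 1], [0, 0, 0.045, 0.0395, -0.0245, 0, 1], [0, 0, 0.045, 0.0415, -0.022, 0, 1], [0, 0, 0.045, 0.043, -0.0185, 0, 1], [0, 0, 0.045, 0.0445, -0.0155, 0, 1], [0, 0, 0.045, 0.045, -0.0125, 0, 1], [0, 0, 0.045, 0.046, -0.0095, 0, 1], [0, 0, 0.045, 0.046, -0.006, 0, 1], [0, 0, 0.045, 0.047, -0.003, 0, 1], [0, 0, 0.045, 0.047, 0, 0, 1], [0, 0, 0, 0, 0, 0, 1]]
  ]
}}

```text
time_s: 4.85
ee_pos: [555.4, 3.9, 49.9]
ee_rot: [-179.9, 0.0, 92.1]
force: [-3.2, 1.0, 4.1]
gripper_width: 20.0
gripper_force: 25.0
```

Run:
```python
from h import *
im,d=optics.grab_frame("top");P=cloud("top",d);np.savez("top1.npz",im=im,d=d)
cv2.imwrite("pics/t2.png",cv2.resize(im[170:250,170:300],(780,480),interpolation=3)[...,::-1])
m=(abs(P[...,2]-88)<2)&(P[...,0]>520)&(P[...,0]<610)&(P[...,1]<0)&(P[...,1]>-110);q=P[m];print("fork",len(q),q.mean(0),cv2.minAreaRect(q[:,:2].astype(np.float32)))
print(env.state()["force"],env.state()["torque"])
```

```text
fork 202 [556.86296875 -55.08540547  87.86843478] ((557.4701538085938, -55.59541320800781), (34.2039680480957, 47.90813446044922), 2.146951675415039)
[-2.66319704  0.5232509   3.76620803] [0.3703147  0.3293672  0.54045562]
```

View pics/t2.png

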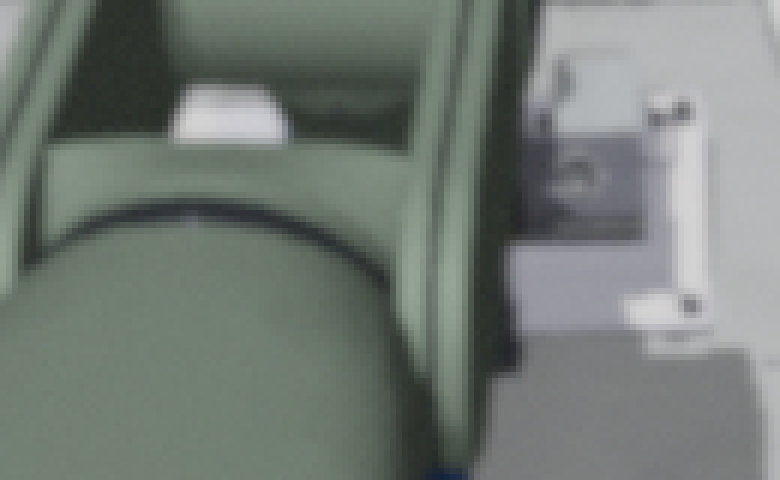

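The fork is over the lug, with its hole at about crop (578,175), which is full-frame pixel (266,199). Releasing the bar, then moving to the pin.

Call:
{"op": "send_rows", "data": {
  "targets": [
    [[0, 0, 0, 0, 0, 0, -0.3], [0, 0, 0, 0, 0, 0, -0.3], [0, 0, 0, 0, 0, 0, -0.3], [0, 0, 0, 0, 0, 0.15, -0.3], [0, 0, 0, 0, 0, 0.2, -0.3], [0, 0, 0, 0, 0, 0.2, -0.3], [0, 0, 0, 0, 0, 0.2, -0.3]]
  ]
}}

```text
time_s: 5.6
ee_pos: [555.4, 3.6, 201.5]
ee_rot: [180.0, 0.0, 92.0]
force: [1.4, -0.4, 0.3]
gripper_width: 59.4
gripper_force: 0.0
```

Call:
{"op": "send_rows", "data": {
  "targets": [
    [[0, 0, -0.039, -0.068, -0.171, 0, -0.3], [0, 0, -0.039, -0.068, -0.171, 0, -0.3], [0, 0, -0.039, -0.068, -0.171, 0, -0.3], [0, 0, -0.039, -0.068, -0.171, 0, -0.3], [0, 0, -0.039, -0.068, -0.171, 0, -0.3], [0, 0, -0.039, -0.068, -0.171, 0, -0.3], [0, 0, -0.039, -0.068, -0.171, 0, -0.3], [0, 0, -0.039, -0.068, -0.171, 0, -0.3], [0, 0, 0, 0, 0, 0, -0.3]]
  ]
}}

```text
time_s: 6.5
ee_pos: [445.3, -273.4, 199.9]
ee_rot: [180.0, 0.1, 63.6]
force: [0.3, 0.7, -0.2]
gripper_width: 59.1
gripper_force: 0.0
```

Run:
```python
from h import *
im,d=optics.grab_frame("top");P=cloud("top",d);np.savez("top2.npz",im=im,d=d)
ims,ds=optics.grab_frame("scene");np.savez("scene2.npz",im=ims,d=ds)
o=np.zeros((400,800,3),np.uint8);o[:400,:400]=cv2.resize(im[175:225,245:295],(400,400),interpolation=3)
c=proj("scene",(557,-55,80)).astype(int);o[:,400:]=cv2.resize(ims[c[1]-40:c[1]+40,c[0]-40:c[0]+40],(400,400),interpolation=3);print(c)
cv2.imwrite("pics/t3.png",o[...,::-1])
m=(abs(P[...,2]-88)<2)&(P[...,0]>520)&(P[...,0]<610)&(P[...,1]<0)&(P[...,1]>-110);q=P[m];print("fork",len(q),q.mean(0),cv2.minAreaRect(q[:,:2].astype(np.float32)))
m=(abs(P[...,2]-75)<1.5)&(P[...,0]>520)&(P[...,0]<580)&(P[...,1]<100)&(P[...,1]>-40);q=P[m];print("bar",len(q),cv2.fitLine(q[:,:2].astype(np.float32),1,0,.01,.01).ravel(),cv2.minAreaRect(q[:,:2].astype(np.float32)))
g=im.mean(-1);print(np.round(g[193:207,259:276]).astype(int))
```

```text
[267 206]
fork 257 [555.97043064 -48.49547399  87.9265877 ] ((557.2037963867188, -48.609046936035156), (34.49551773071289, 62.01629638671875), 1.6768971681594849)
bar 209 [ 1.6247587e-02 -9.9986798e-01  5.5144714e+02  4.0162762e+01] ((552.00341796875, 41.43983840942383), (20.031055450439453, 116.50081634521484), 2.2419655323028564)
[[147 140 135 131 129 127 128 126 124 124 122 124 123 123 123 121 122]
 [118 118 117 118 117 117 117 116 116 116 116 114 115 115 113 113 117]
 [112 115 113 115 118 117 113 111 116 120 116 114 114 114 112 112 115]
 [115 113 115 119 123 119 103  98 111 123 124 117 114 112 111 111 112]
 [113 114 118 123 121 108  92  87  98 116 125 123 115 112 110 110 110]
 [113 114 121 123 112 101  95  95  95 106 124 129 122 112 112 112 113]
 [113 116 123 123 113 104 104 104  98 101 121 131 124 115 112 111 113]
 [113 116 123 126 121 115 115 109 103 103 117 126 120 115 112 113 115]
 [114 115 120 127 127 120 117 119 116 115 116 115 112 113 113 112 114]
 [114 114 113 118 120 118 115 119 124 124 117 110 111 112 113 112 112]
 [112 112 113 113 112 111 115 118 121 121 115 112 111 112 111 109 111]
 [112 112 113 111 110 110 111 113 114 111 110 111 110 109 111 109 108]
 [107 108 107 107 106 106 104 106 105 105 104 104 102 103 101 102 101]
 [ 92  93  94  92  93  91  90  89  91  93  94  94  93  90  89  90  94]]
```

View pics/t3.png

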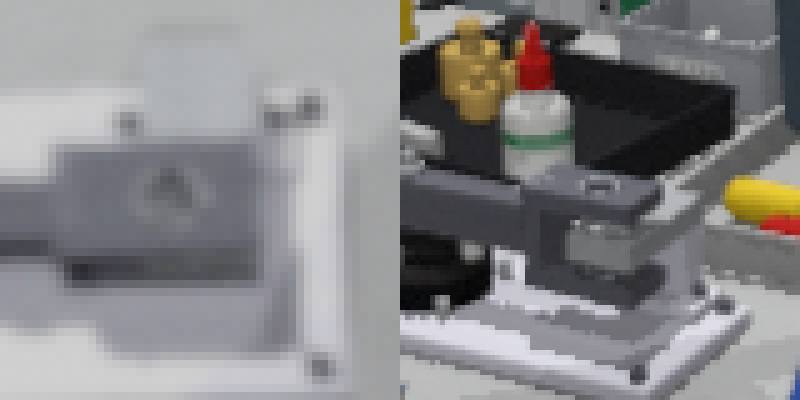

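The fork hole sits at crop (170,190), which is full-frame pixel (266,199). Its ring is clear and the bar is shut. Going down on the pin.

Call:
{"op": "send_rows", "data": {
  "targets": [
    [[0, 0, 0, 0.007, 0.016, -0.15, -0.3], [0, 0, 0, 0, 0, -0.15, -0.3], [0, 0, 0, 0, 0, -0.15, -0.3], [0, 0, 0, 0, 0, -0.06, -0.3], [0, 0, 0, 0, 0, 0, -0.3], [0, 0, 0, 0, 0, 0, -0.3]]
  ]
}}

```text
time_s: 7.2
ee_pos: [449.2, -266.6, 99.0]
ee_rot: [179.9, 0.0, 64.0]
force: [0.4, 0.7, 0.6]
gripper_width: 59.4
gripper_force: 0.0
```

Call:
{"op": "send_rows", "data": {
  "targets": [
    [[0, 0, 0, 0, 0, 0, 1], [0, 0, 0, 0, 0, 0, 1], [0, 0, 0, 0, 0, 0, 1], [0, 0, 0, 0, 0, 0, 1], [0, 0, 0, 0, 0, 0, 1], [0, 0, 0, 0, 0, 0, 1]]
  ],
  "grip_force": 40
}}

```text
time_s: 7.8
ee_pos: [448.5, -266.9, 98.1]
ee_rot: [179.9, 0.0, 64.0]
force: [1.9, -0.8, -1.1]
gripper_width: 15.8
gripper_force: 40.0
```

Run:
```python
from h import *
print("fork hole",pt("top",(266.2,198.7),88),env.state()["ee_pos"],env.state()["force"],env.state()["torque"])
z=np.load("top2.npz");P=cloud("top",z["d"])
for lo,hi in((85,91),(64,71)):
    q=P[(P[...,2]>lo)&(P[...,2]<hi)&(P[...,0]>530)&(P[...,0]<630)&(P[...,1]<-60)&(P[...,1]>-110)];print(lo,q.min(0),q.max(0))
z=np.load("top0.npz");P=cloud("top",z["d"])
q=P[(abs(P[...,2]-88)<2)&(P[...,1]<30)&(P[...,0]>380)&(P[...,0]<520)&(P[...,1]>-80)]
u=np.array([-.616,-.788]);s=q[:,:2]@u;print("fork end beyond hole, initial", s.max()-np.array([431,-12.9])@u, len(q))
```

```text
fork hole [557.91793971 -53.8805375   88.        ] [ 448.54550819 -266.93500617   98.14216153] [ 1.86790118 -0.81494482 -1.05360556] [-0.01250061 -0.14703454 -0.09251884]
85 [540.31483242 -79.93050518  85.19831549] [575.07167275 -60.19493159  90.87827533]
64 [539.47021798 -79.68098781  64.44771648] [612.92955947 -60.24758397  70.73976424]
fork end beyond hole, initial 26.51293296034379 285
```

Call:
{"op": "send_rows", "data": {
  "targets": [
    [[0, 0, 0, 0, 0, 0.03, 1], [0, 0, 0, 0, 0, 0.07, 1], [0, 0, 0, 0, 0, 0.1, 1], [0, 0, 0, 0, 0, 0.1, 1], [0, 0, 0, 0, 0, 0.1, 1], [0, 0, 0, 0, 0, 0.1, 1], [0, 0, 0, 0, 0, 0, 1]]
  ]
}}

```text
time_s: 8.5
ee_pos: [449.4, -267.4, 200.7]
ee_rot: [179.7, 0.0, 64.0]
force: [-0.1, -0.4, -0.3]
gripper_width: 16.3
gripper_force: 40.0
```

Call:
{"op": "send_rows", "data": {
  "targets": [
    [[0, 0, -0.057, 0.047, 0.089, 0, 1], [0, 0, -0.057, 0.047, 0.089, 0, 1], [0, 0, -0.057, 0.047, 0.089, 0, 1], [0, 0, -0.057, 0.047, 0.089, 0, 1], [0, 0, -0.057, 0.047, 0.089, 0, 1], [0, 0, -0.057, 0.047, 0.089, 0, 1], [0, 0, -0.057, 0.047, 0.089, 0, 1], [0, 0, -0.057, 0.047, 0.089, 0, 1], [0, 0, -0.057, 0.047, 0.089, 0, 1], [0, 0, -0.057, 0.047, 0.089, 0, 1], [0, 0, -0.057, 0.047, 0.089, 0, 1], [0, 0, -0.055, 0.047, 0.089, 0, 1]]
  ]
}}

```text
time_s: 9.7
ee_pos: [560.4, -52.2, 196.6]
ee_rot: [-180.0, 0.2, 2.4]
force: [-0.3, -0.3, -1.2]
gripper_width: 15.9
gripper_force: 40.0
```

Call:
{"op": "send_rows", "data": {
  "targets": [
    [[0, 0, 0, 0, 0, 0, 1], [0, 0, 0, 0, 0, 0, 1], [0, 0, 0, 0, 0, 0, 1]]
  ]
}}

```text
time_s: 10.0
ee_pos: [560.2, -53.7, 197.4]
ee_rot: [180.0, 0.1, 2.6]
force: [-0.2, -0.3, -0.6]
gripper_width: 15.5
gripper_force: 40.0
```

Run:
```python
from h import *
im,d=optics.grab_frame("scene");s=env.state();print(s["ee_pos"],s["ee_rot"],s["force"],s["torque"],s["gripper_width"])
e=s["ee_pos"];exp=np.array([e[0]-3.75,e[1]-.17,e[2]-80.1]);c=proj("scene",exp);f=proj("scene",(557.9,-53.6,88));print("nose exp px",c,"fork hole px",f)
r=optics.place_of("scene","lock_pin_nose");print([(x["conf"],x["at"]) for x in r[:3]])
r=optics.place_of("scene","lock_pin");print([(x["conf"],x["at"]) for x in r[:4]],proj("scene",exp+[0,0,68]))
x,y=int(f[0]),int(f[1])-20;cr=im[y-60:y+60,x-60:x+60];o=cv2.resize(cr,(600,600),interpolation=3)
for p,col in((c,(255,0,0)),(f,(0,255,0))): cv2.circle(o,tuple(int((p[k]-(x,y)[k]+60.5)*5) for k in(0,1)),4,col,-1)
cv2.imwrite("pics/s4.png",o[...,::-1])
```

```text
[560.29759342 -53.78428847 197.60340353] [1.79983609e+02 6.33565864e-02 2.60379180e+00] [-0.07943369  0.05499457 -1.28600315] [0.07347313 0.00246016 0.00230991] 15.85995107802253
nose exp px [266.0349077  191.97138069] fork hole px [266.72425385 203.04975179]
[(0.97, [348.1, 311.5]), (0.74, [365.4, 287.8]), (0.71, [421.9, 239.6])]
[(0.89, [364.7, 257.6]), (0.85, [421.8, 214.0]), (0.83, [350.1, 278.2]), (0.59, [266.0, 165.4])] [264.85003319 165.05777726]
```

View pics/s4.png

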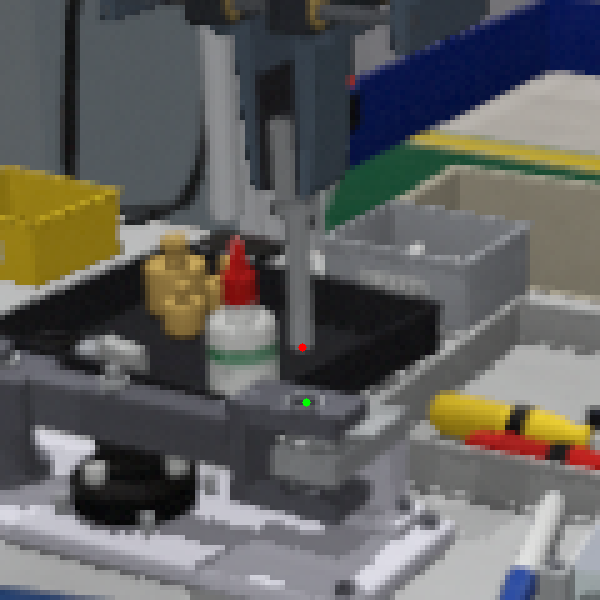

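The pin hangs upright. Its nose, at crop (303,347), matches the red prediction, and the green dot at (306,403) lies in the fork's hole. Lowering.

Call:
{"op": "send_rows", "data": {
  "targets": [
    [[0, 0, 0, 0.0065, 0.001, -0.06, 1], [0, 0, 0, 0, 0, -0.06, 1], [0, 0, 0, 0, 0, -0.015, 1], [0, 0, 0, 0, 0, 0, 1], [0, 0, 0, 0, 0, 0, 1]]
  ]
}}

```text
time_s: 10.65
ee_pos: [562.4, -52.9, 170.9]
ee_rot: [180.0, 0.0, 2.6]
force: [0.2, -0.1, -2.0]
gripper_width: 15.9
gripper_force: 40.0
```

Call:
{"op": "send_rows", "data": {
  "targets": [
    [[0, 0, 0, 0, 0, -0.006, 1], [0, 0, 0, 0, 0, -0.006, 1], [0, 0, 0, 0, 0, -0.006, 1], [0, 0, 0, 0, 0, 0, 1]]
  ]
}}

```text
time_s: 11.05
ee_pos: [562.2, -52.8, 167.3]
ee_rot: [180.0, 0.0, 2.6]
force: [-0.1, -0.5, -1.2]
gripper_width: 15.6
gripper_force: 40.0
```

Call:
{"op": "send_rows", "data": {
  "targets": [
    [[0, 0, 0, 0, 0, -0.005, 1], [0, 0, 0, 0, 0, -0.005, 1], [0, 0, 0, 0, 0, 0, 1]]
  ]
}}

```text
time_s: 11.35
ee_pos: [562.2, -52.9, 165.2]
ee_rot: [180.0, 0.0, 2.6]
force: [0.1, 0.2, -0.8]
gripper_width: 15.5
gripper_force: 40.0
```

Call:
{"op": "send_rows", "data": {
  "targets": [
    [[0, 0, 0, 0, 0, -0.005, 1], [0, 0, 0, 0, 0, -0.005, 1], [0, 0, 0, 0, 0, 0, 1]]
  ]
}}

```text
time_s: 11.65
ee_pos: [562.2, -52.8, 163.2]
ee_rot: [180.0, 0.0, 2.6]
force: [-0.0, -0.1, -1.1]
gripper_width: 15.6
gripper_force: 40.0
```

Call:
{"op": "send_rows", "data": {
  "targets": [
    [[0, 0, 0, 0, 0, -0.005, 1], [0, 0, 0, 0, 0, -0.005, 1], [0, 0, 0, 0, 0, 0, 1]]
  ]
}}

```text
time_s: 11.95
ee_pos: [562.2, -52.8, 161.2]
ee_rot: [180.0, 0.0, 2.6]
force: [-0.6, -0.1, -0.9]
gripper_width: 15.7
gripper_force: 40.0
```

The nose went into the upper eye without contact. A little deeper, then draw the bar towards the lug.

Call:
{"op": "send_rows", "data": {
  "targets": [
    [[0, 0, 0, 0, 0, -0.01, 1], [0, 0, 0, 0, 0, -0.01, 1], [0, 0, 0, 0, 0, -0.01, 1], [0, 0, 0, 0, 0, 0, 1]]
  ]
}}

```text
time_s: 12.35
ee_pos: [562.0, -52.8, 154.9]
ee_rot: [-180.0, 0.0, 2.6]
force: [-0.5, 0.2, -2.0]
gripper_width: 15.7
gripper_force: 40.0
```

Call:
{"op": "send_rows", "data": {
  "targets": [
    [[0, 0, 0, 0, -0.005, 0, 1], [0, 0, 0, 0, -0.005, 0, 1], [0, 0, 0, 0, -0.005, 0, 1], [0, 0, 0, 0, -0.005, 0, 1], [0, 0, 0, 0, -0.005, 0, 1], [0, 0, 0, 0, -0.005, 0, 1], [0, 0, 0, 0, -0.005, 0, 1], [0, 0, 0, 0, 0, 0, 1]]
  ]
}}

```text
time_s: 13.15
ee_pos: [562.3, -60.0, 155.4]
ee_rot: [180.0, 0.0, 2.6]
force: [0.9, 1.6, -1.7]
gripper_width: 16.2
gripper_force: 40.0
```

Call:
{"op": "send_rows", "data": {
  "targets": [
    [[0, 0, 0, 0.001, -0.006, 0, 1], [0, 0, 0, 0.001, -0.005, 0, 1], [0, 0, 0, 0, 0, -0.01, 1], [0, 0, 0, 0, 0, -0.01, 1], [0, 0, 0, 0, 0, -0.01, 1], [0, 0, 0, 0, 0, 0, 1]]
  ]
}}

```text
time_s: 13.75
ee_pos: [562.6, -62.2, 149.0]
ee_rot: [180.0, 0.0, 2.6]
force: [-0.2, 0.5, -1.6]
gripper_width: 16.1
gripper_force: 40.0
```

Call:
{"op": "send_rows", "data": {
  "targets": [
    [[0, 0, 0, 0, 0, -0.004, 1], [0, 0, 0, 0, 0, -0.004, 1], [0, 0, 0, 0, 0, 0, 1]]
  ]
}}

```text
time_s: 14.05
ee_pos: [562.7, -62.1, 147.8]
ee_rot: [180.0, 0.0, 2.6]
force: [-1.4, 1.2, -0.6]
gripper_width: 15.7
gripper_force: 40.0
```

Call:
{"op": "send_rows", "data": {
  "targets": [
    [[0, 0, 0, 0, 0, -0.004, 1], [0, 0, 0, 0, 0, -0.004, 1], [0, 0, 0, 0, 0, 0, 1]]
  ]
}}

```text
time_s: 14.35
ee_pos: [562.4, -62.2, 145.9]
ee_rot: [180.0, 0.0, 2.6]
force: [-0.8, 1.3, -0.1]
gripper_width: 15.6
gripper_force: 40.0
```

Call:
{"op": "send_rows", "data": {
  "targets": [
    [[0, 0, 0, 0, 0, -0.004, 1], [0, 0, 0, 0, 0, -0.004, 1], [0, 0, 0, 0, 0, 0, 1]]
  ]
}}

```text
time_s: 14.65
ee_pos: [562.4, -62.1, 144.3]
ee_rot: [180.0, 0.0, 2.6]
force: [-1.5, 0.5, -0.8]
gripper_width: 15.9
gripper_force: 40.0
```

Call:
{"op": "send_rows", "data": {
  "targets": [
    [[0, 0, 0, 0, 0, -0.004, 1], [0, 0, 0, 0, 0, -0.004, 1], [0, 0, 0, 0, 0, 0, 1]]
  ]
}}

```text
time_s: 14.95
ee_pos: [562.4, -62.1, 142.8]
ee_rot: [180.0, 0.0, 2.6]
force: [-1.8, 0.7, -0.8]
gripper_width: 15.5
gripper_force: 40.0
```

The nose is in the lug with only light side load. I'll relieve x slightly and keep lowering.

Call:
{"op": "send_rows", "data": {
  "targets": [
    [[0, 0, 0, -0.003, 0, -0.005, 1], [0, 0, 0, 0, 0, -0.01, 1], [0, 0, 0, 0, 0, -0.01, 1], [0, 0, 0, 0, 0, -0.01, 1], [0, 0, 0, 0, 0, 0, 1]]
  ]
}}

```text
time_s: 15.45
ee_pos: [562.2, -62.1, 135.6]
ee_rot: [180.0, -0.0, 2.6]
force: [-1.1, 0.3, -1.8]
gripper_width: 15.9
gripper_force: 40.0
```

Call:
{"op": "send_rows", "data": {
  "targets": [
    [[0, 0, 0, 0, 0, -0.01, 1], [0, 0, 0, 0, 0, -0.01, 1], [0, 0, 0, 0, 0, -0.01, 1], [0, 0, 0, 0, 0, -0.005, 1], [0, 0, 0, 0, 0, 0, 1]]
  ]
}}

```text
time_s: 15.95
ee_pos: [562.2, -62.1, 128.8]
ee_rot: [180.0, -0.0, 2.6]
force: [-1.4, 0.1, -1.3]
gripper_width: 16.0
gripper_force: 40.0
```

Call:
{"op": "send_rows", "data": {
  "targets": [
    [[0, 0, 0, -0.001, 0, -0.008, 1], [0, 0, 0, 0, 0, -0.006, 1], [0, 0, 0, 0, 0, -0.006, 1], [0, 0, 0, 0, 0, -0.006, 1], [0, 0, 0, 0, 0, 0, 1]]
  ]
}}

```text
time_s: 16.45
ee_pos: [562.0, -62.1, 123.6]
ee_rot: [180.0, -0.0, 2.6]
force: [0.6, -0.3, -1.6]
gripper_width: 15.8
gripper_force: 40.0
```

Call:
{"op": "send_rows", "data": {
  "targets": [
    [[0, 0, 0, 0, 0, -0.005, 1], [0, 0, 0, 0, 0, -0.005, 1], [0, 0, 0, 0, 0, -0.005, 1], [0, 0, 0, 0, 0, 0, 1]]
  ]
}}

```text
time_s: 16.85
ee_pos: [561.9, -62.1, 120.6]
ee_rot: [180.0, 0.0, 2.6]
force: [0.1, -0.0, -0.5]
gripper_width: 15.5
gripper_force: 40.0
```

Nose at 40.5 mm, so it has entered the lower eye. On down to just above home at TCP 100.

Call:
{"op": "send_rows", "data": {
  "targets": [
    [[0, 0, 0, 0, 0, -0.01, 1], [0, 0, 0, 0, 0, -0.01, 1], [0, 0, 0, 0, 0, -0.01, 1], [0, 0, 0, 0, 0, -0.01, 1], [0, 0, 0, 0, 0, 0, 1]]
  ]
}}

```text
time_s: 17.35
ee_pos: [561.6, -62.0, 112.4]
ee_rot: [-180.0, 0.0, 2.6]
force: [0.4, -0.3, -0.9]
gripper_width: 15.6
gripper_force: 40.0
```

Call:
{"op": "send_rows", "data": {
  "targets": [
    [[0, 0, 0, 0, 0, -0.01, 1], [0, 0, 0, 0, 0, -0.01, 1], [0, 0, 0, 0, 0, -0.01, 1], [0, 0, 0, 0, 0, -0.01, 1], [0, 0, 0, 0, 0, -0.01, 1], [0, 0, 0, 0, 0, 0, 1]]
  ]
}}

```text
time_s: 17.95
ee_pos: [561.6, -62.0, 102.4]
ee_rot: [-180.0, 0.0, 2.6]
force: [0.3, -0.4, -1.0]
gripper_width: 16.0
gripper_force: 40.0
```

Call:
{"op": "send_rows", "data": {
  "targets": [
    [[0, 0, 0, 0, 0, -0.005, 1], [0, 0, 0, 0, 0, -0.004, 1], [0, 0, 0, 0, 0, 0, 1]]
  ]
}}

```text
time_s: 18.25
ee_pos: [561.8, -62.0, 100.9]
ee_rot: [180.0, 0.0, 2.6]
force: [-0.2, -0.4, -1.0]
gripper_width: 15.9
gripper_force: 40.0
```

Call:
{"op": "send_rows", "data": {
  "targets": [
    [[0, 0, 0, 0, 0, 0, -0.3], [0, 0, 0, 0, 0, 0, -0.3], [0, 0, 0, 0, 0, 0, -0.3], [0, 0, 0, 0, 0, 0.05, -0.3], [0, 0, 0, 0, 0, 0.2, -0.3], [0, 0, 0, 0, 0, 0.2, -0.3], [0, 0, 0, -0.1, -0.2, 0.1, -0.3], [0, 0, 0, -0.1, -0.2, 0, -0.3], [0, 0, 0, -0.1, -0.2, 0, -0.3], [0, 0, 0, 0, -0.2, 0, -0.3], [0, 0, 0, 0, 0, 0, -0.3]]
  ]
}}

```text
time_s: 19.35
ee_pos: [501.6, -226.3, 212.1]
ee_rot: [179.8, -0.1, 2.3]
force: [-0.8, 0.6, -0.2]
gripper_width: 58.7
gripper_force: 0.0
```

Run:
```python
from h import *
im,d=optics.grab_frame("top");P=cloud("top",d);ims,_=optics.grab_frame("scene")
q=P[(abs(P[...,0]-558)<25)&(abs(P[...,1]+62)<25)&(P[...,2]>120)&(P[...,2]<150)];print("head",len(q),q[q[:,2]>128].mean(0),q[:,2].max())
q=P[(abs(P[...,2]-75)<1.5)&(abs(P[...,0]-552)<25)&(P[...,1]<100)&(P[...,1]>-30)];print("bar",cv2.fitLine(q[:,:2].astype(np.float32),1,0,.01,.01).ravel())
o=np.zeros((400,800,3),np.uint8);o[:,:400]=cv2.resize(im[165:245,220:300],(400,400),interpolation=3)
o[:,400:]=cv2.resize(ims[160:240,227:307],(400,400),interpolation=3);cv2.imwrite("pics/f.png",o[...,::-1]);print(env.state()["ee_pos"],env.state()["time_s"])
```

```text
head 55 [556.48081236 -62.11873574 133.94719467] 136.41836042693748
bar [ 5.5034552e-02 -9.9848443e-01  5.5334723e+02  9.3749371e+00]
[ 501.80153071 -222.53649049  211.55059982] 19.45
```

View pics/f.png

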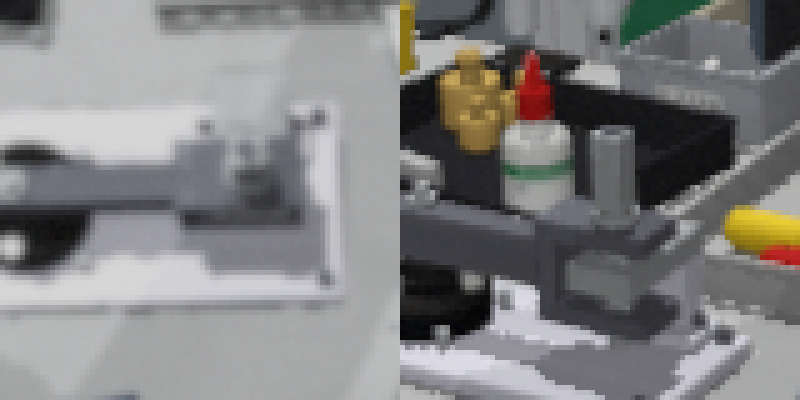

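The picture shows the pin upright in the fork at scene crop (612,180), with its collar down. The head top is at 134 mm, which is the home height, and the bar is shut. Handing in.

```bash
python3 -c "
from workcell import env
print(env.job_done())"
```

```text
the job is handed in; nothing more can be done
None
```

The bar is shut and the thick pin stands through both fork eyes and the lug with its collar home at 88 mm, released at about 18.5 s; the job is handed in, but the judge returned no verdict.

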